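# Load a tin into the transfer port and latch its gate

## Robot

A 6-joint arm with a two-finger parallel gripper is mounted at the origin on a cart in front of the work surface, level with it; the furniture and walls round the work are solid. World frame = base frame: x ahead of the robot, y to its left, z up, the work surface at z = 0. Lengths are in m, angles in rad, forces in N, time in s.
With the tool pointing down it reaches from about 0.3 to 0.775 m from the base axis. Payload 14.6 kg.
Tool frame: the origin (TCP) lies midway between the tips of the shut fingers; the grasp point (between the pads) lies 19 mm behind it (ctrl.tcp_to_grasp is the z of the grasp point in the tool frame, in m); z points along the fingers, y is the line along which they close (so a half turn about z gives the same grasp; the last joint's range is limited). The gripper opens to 94 mm and grips with 3 to 60 N. Pads are 16 mm wide; open, the fingers measure 119 mm over their backs; the gripper's body (75 mm by 177 mm) begins 78 mm behind the grasp point.
Start: joints at [1.215, 0.3, 1.521, -0, 1.321, -0.067], TCP at [0.157, 0.527, 0.205] pointing down, gripper open.
Joint ranges: [-3.03, 3.03], [-0.79, 2.21], [0.23, 2.52], [-1.04, 4.18], [0, 3.07], [-2.55, 2.55]. Speed limits (rad/s): [2.22, 2.22, 2.57, 3.14, 3.14, 3.14].

## Interface

Orientations are given as [roll, pitch, yaw] about the fixed x, y, z axes, in that order (R = Rz(yaw) Ry(pitch) Rx(roll)).
In Python, from station import monitor, camera, ctrl gives the robot as it stands.
- The arm moves only by the tool apply_moves, never from a script. Its argument "plan" is one flat list of numbers, 4 for each row, row after row: the shift along the tool's x, y, z in mm, then the turn about the tool's z in rad. In form: [dx, dy, dz, spin, dx, dy, dz, spin, ...]. A call has 1 to 20 rows; each row shifts and turns the commanded pose from where the row before left it, along the tool's axes as they then stand; what a row does not reach is not made up. A row lasts 1/10 s, in which the tool goes at most 50 mm and 8.59 degrees, less where a joint would pass 70% of its speed; a pose out of reach is approached as far as the arm can. A call is refused whole if a number of a shift passes 50 or a number of a turn 0.15, either way. A call with a gripper value outside its range is refused whole. "hand" is the gripper command: -1 is shut, 1 is fully open, values between are in proportion, set as the call begins (left out, the last holds). The fingers move at their own pace and stop on an object; "squeeze" is the grip in N (left out, the last holds). Time passes only in rows, so rows that do not move let the fingers close. It gives the time, the measured TCP pose, the force, the opening and the grip force at its end, in the units of the state.
- monitor.get_obs(): the state, without advancing time (a new reading comes with each control period).
- camera(name): name is "scene" or "top" or "wrist"; returns a dict with "image" (400x640x3 uint8, red, green, blue), "range_z" (400x640 float32, m along the optical axis (not along the pixel's ray), 0 where there is no reading), "mtx" (3x3 intrinsics, pixels), "distortion" ([k1, k2, p1, p2, k3] as OpenCV has them; the pictures are not rectified), "rvec" (rotation vector, rad) and "tvec" (3), from world to camera coordinates, as OpenCV has them. Camera axes: x right, y down, z forward; pixel columns grow to the right and rows downward; lengths in m; the calibration is good to about 2 mm. A picture is of the moment at which its call begins.
- ctrl.hand_in(): hands the job in; it is judged then, once.
The state is a dict: "time_s": time; "qpos": joint angles; "joint_vel": joint speeds; "tau": joint torques, N m; "ee_pos": TCP position; "eef_rot": TCP orientation; "force": force on the tool from outside, world axes, zero at the start; "moment": the same for the moment, N m; "grip_width": finger opening in m; "grip_force": force on a finger pad.
Only numpy, scipy, OpenCV 4.12 (cv2) and the standard library are available. Lean on these libraries where they do the work, as an engineer would, in place of code of your own. Each camera call takes 0.05 s, during which the arm holds its last target. There are 200 camera calls.

## Task

Use the push stick to feed the small tin along the guide channel of the loading port until it is completely past the gate, in the chamber against or near the rear wall. Then lay the stick back flat on the worktop, clear of the port, and only after that push the sliding gate by its black tab, with the empty gripper, across the channel until its spring catch clicks out behind it. Do not touch the tin with the fingers or disturb the vial and the dish that stand beside the port.

Things in the scene. Friction and masses are not known exactly. Their poses are not given: they have to be found in the camera images.
- loading_port: Fixed fixture with a guide channel. Origin on the worktop on the channel's centre line; +x runs along the channel away from its mouth, +y left seen from the mouth. All in mm, port frame: base plate x -95..70, y -65..125, top z 8. Channel on the plate between 6 mm rails, z up to 30, 41 wide, from x -75; flared mouth from x -91. Gate plane x 10..16. Things under the shield: see points.
- chamber (a point): Middle of the chamber floor behind the gate, at port x 40, y 0, z 8 mm. The chamber is 45 mm wide and runs from the gate (x 16) to the rear wall's face (x 64). The tin is in when its centre is at port x 36 or more (46 when it touches the rear wall).
- shield_edge (a point): Middle of the front edge of the clear splash shield, at port x -32, y 30, z 90 mm. The shield covers everything from there back to x 70 over the full width; its underside is at z 88 (front edge strip z 86 to 93). It is carried by the rear wall, open in front and at the sides. The gate tab is under it, so reach in from the front with the fingers tilted about 40 degrees from vertical, tips forward.
- tin: Small white square tin, 35 x 35 x 18 mm, about 40 g, origin at the centre of its underside. It starts in the mouth end of the channel, in front of the gate, on the base plate, its sides roughly along the channel.
- push_stick: Loose wooden stick lying on the worktop, 90 g. Origin on its underside below the middle of the grip block; +x toward the pushing end. Grip block 50 (x) x 16 (y) x 38 (z) mm about the origin, to be gripped across y. Bar 12 wide, z 1..13; head 26 wide, 14 high, flat front face at x 130; tail to x -68, 14 high. Held level in the channel, underside just above the base plate.
- gate (a joint): Travel of the sliding gate in m toward the port's -y: 0 fully open (starts 0 to 0.014), 0.066 end stop. About 3.5 N of friction and 1 N from the catch, plus a spring buffer of 5 to 9 N in the last 7 mm. The catch springs out beyond about 0.0625 and then holds the gate there. Steel plate, z 9..43 mm, leading edge at port y = 36 mm minus the travel.
- gate_tab (a point): Point to push, on the +y face of the gate's black tab, an upright block 36 (x) x 8 (y) x 43 (z) mm, z 12..55, port x -24..12. The point is at port x -12, z 34, y = 103 mm minus the travel, and moves with the gate. Push toward the port's -y, touching the tab in front of port x 0 so that the fingers stay clear of the catch.
- catch (a joint): Travel of the spring catch bolt in m: about 0 while the gate's plate holds it back, 0.008 when it has sprung out (toward the port's -x) behind the gate's trailing edge. It sits in a black housing behind the gate, port x 20..50, y 34..57, up to z 34 mm.
- vial: Bystander: upright plastic vial, 23 mm across, 54 mm high, origin at the centre of its underside; stands right of the channel's mouth. Leave alone.
- dish: Bystander: petri dish 57 mm across, 14 mm high, origin at the centre of its underside; lies left of the channel's mouth. Leave alone.
There are look-alikes about, which are no part of the job. There is more than one size of the push_stick; the job needs the larger. Of the things that look like the tin, the smaller one is meant.

How it is judged:
By the outcome, as a careful person would: the job done as asked, in the order asked, and still so for the second after the job is handed in, with the robot touching nothing.
It also fails if it takes over 61 s, if anything falls off the work surface, if the arm or the gripper's body presses on something with over 40 N, if the wrist force passes 120 N, or if a joint passes its speed limit or range.

## Working session

There is one attempt and no reset: what is moved stays moved. The work goes in short steps, Python scripts to look and compute and a tool call to move; the robot and the scene stay as the last step left them, time stands still between calls to the robot, and variables do not carry over. Pictures are saved under pics/ and viewed, at most 10 in all, crops included, and the job is handed in when it is done.

Besides the shell and the picture viewer there is one more tool, called by a JSON object that holds its "name" and its "arguments", one argument or row to a line. apply_moves: Moves the arm, as the interface text tells. Its arguments: {"type":"object","properties":{"plan":{"type":"array","items":{"type":"number"}},"hand":{"type":"number"},"squeeze":{"type":"number"}},"required":["plan"]}

```bash
mkdir -p pics; ls
cat > h.py <<'E'
import numpy as np, cv2, pickle
from station import monitor, camera, ctrl
def snap(n,f):
    c=camera(n); pickle.dump(c,open(f'pics/{f}.pkl','wb')); cv2.imwrite(f'pics/{f}.png',c['image'][:,:,::-1]); return c
def load(f): return pickle.load(open(f'pics/{f}.pkl','rb'))
def ray(c,uv):
    R=cv2.Rodrigues(np.array(c['rvec'],float))[0]; t=np.array(c['tvec'],float).ravel()
    p=cv2.undistortPoints(np.array([[uv]],float),np.array(c['mtx'],float),np.array(c['distortion'],float)).ravel()
    return -R.T@t, R.T@np.r_[p,1]
def atz(c,uv,z):
    o,d=ray(c,uv); return o+d*(z-o[2])/d[2]
def dep(c,uv):
    o,d=ray(c,uv); return o+d*c['range_z'][int(round(uv[1])),int(round(uv[0]))]
E
python3 - <<'E'
from h import *
a=snap('top','top0');b=snap('scene','scene0')
for c in(a,b):
    print(ray(c,(320,200)))
print(monitor.get_obs())
E
```

```text
pics
(array([0.52489777, 0.02602528, 1.31910424]), array([ 5.15453111e-02,  8.20828906e-05, -9.98751489e-01]))
(array([ 0.01060121, -0.3019399 ,  0.62418184]), array([ 0.66979548,  0.37766273, -0.63940219]))
{'time_s': 0.1, 'qpos': array([ 1.21537699e+00,  3.00417212e-01,  1.52151900e+00,  8.16370275e-06,
        1.32068039e+00, -6.65633929e-02]), 'joint_vel': array([-1.28666477e-03, -2.98718925e-03, -7.21971411e-04,  9.93870420e-04,
        5.37759988e-05, -6.48474716e-04]), 'tau': array([ 4.91677529e-04, -5.32647228e+01, -3.53277218e+01,  7.09792553e-02,
        2.34451942e-02, -7.32578951e-05]), 'ee_pos': array([0.15657164, 0.52700242, 0.20494215]), 'eef_rot': array([-3.14057150e+00, -7.59973066e-05,  2.85273465e+00]), 'force': array([-0.48529633, -0.152615  , -0.99401441]), 'moment': array([0.07515465, 0.00399086, 0.01212726]), 'grip_force': 0.0, 'grip_width': 0.09397670114598645}
```

View pics/top0.png

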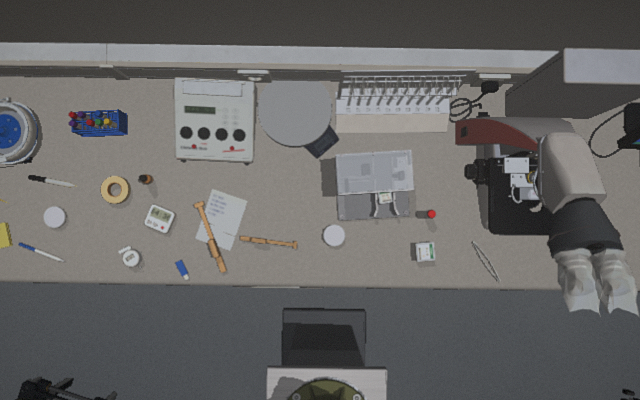

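View pics/scene0.png

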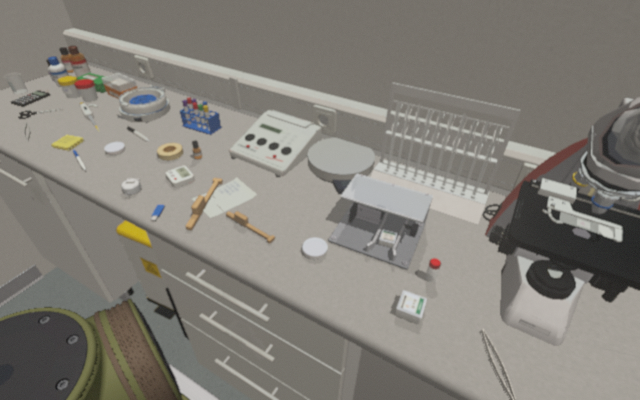

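Run:
```python
from h import *
a=load('top0')
im=cv2.imread('pics/top0.png')
cv2.imwrite('pics/c1.png',cv2.resize(im[180:280,185:315],None,fx=6,fy=6,interpolation=cv2.INTER_CUBIC))
cv2.imwrite('pics/c2.png',cv2.resize(im[145:265,315:445],None,fx=5,fy=5,interpolation=cv2.INTER_CUBIC))
print(a['mtx'])
for p in[(320,290),(320,390),(50,390),(223,271),(200,205),(296,245),(242,238)]: print(p,atz(a,p,0),dep(a,p))
```

```text
[[493.04223568   0.         320.89408676]
 [  0.         493.04223568 206.20085361]
 [  0.           0.           1.        ]]
(320, 290) [0.35323079 0.02239459 0.        ] [ 0.23720694  0.01994073 -0.89153745]
(320, 390) [0.09004408 0.0182925  0.        ] [0.09701502 0.01841646 0.02114594]
(50, 390) [0.07745309 0.73418358 0.        ] [0.18558087 0.56305273 0.31876972]
(223, 271) [0.39954196 0.28161537 0.        ] [0.40110659 0.27842523 0.01646437]
(200, 205) [0.574551   0.34728661 0.        ] [0.57392001 0.34320401 0.0167632 ]
(296, 245) [0.47172226 0.08831268 0.        ] [0.47220103 0.08775187 0.01187663]
(242, 238) [0.48811648 0.23284584 0.        ] [0.48847823 0.23081176 0.01297337]
```

View pics/c1.png

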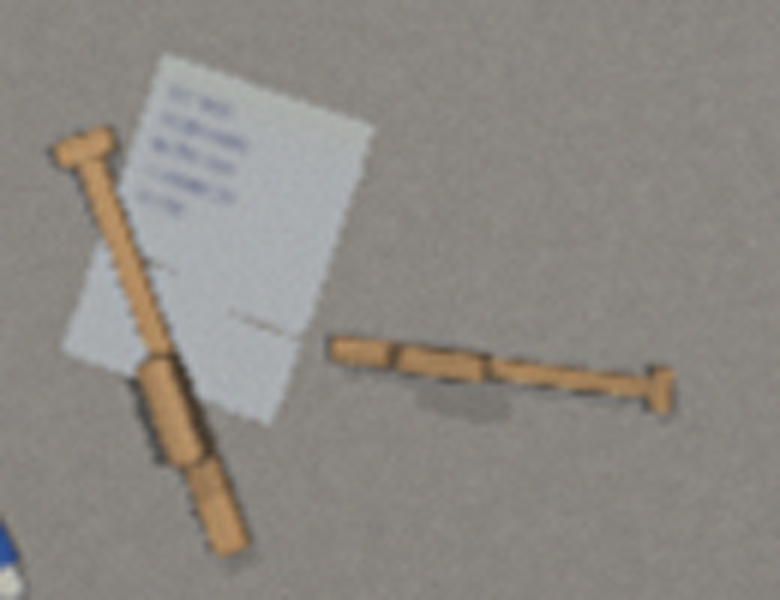

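View pics/c2.png

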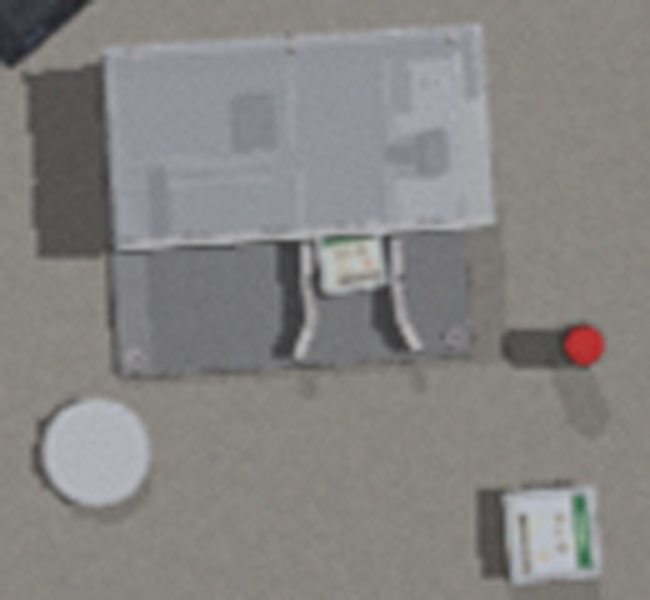

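```bash
cat > fit.py <<'E'
from h import *
from scipy.optimize import least_squares
def fit(c,pts,x0):
    R=np.array(c['rvec'],float);t=np.array(c['tvec'],float)
    P=np.array([p[0] for p in pts],float);U=np.array([p[1] for p in pts],float)
    def W(q,P=P):
        s,k=np.sin(q[2]),np.cos(q[2]); return np.c_[q[0]+k*P[:,0]-s*P[:,1],q[1]+s*P[:,0]+k*P[:,1],P[:,2]]
    f=lambda q:(cv2.projectPoints(W(q),R,t,np.array(c['mtx']),np.array(c['distortion']))[0].reshape(-1,2)-U).ravel()
    r=least_squares(f,x0); return r.x,r.fun.reshape(-1,2).round(1)
E
python3 - <<'E'
from fit import *
a=load('top0')
s=lambda x,y:(185-.42+x/6,180-.42+y/6)
p=lambda x,y:(315-.4+x/5,145-.4+y/5)
mm=lambda *v:np.array(v)/1000
S=[(mm(-25,8,38),s(172,468)),(mm(-25,-8,38),s(206,458)),(mm(25,8,38),s(138,364)),(mm(25,-8,38),s(168,356)),
(mm(130,0,14),s(81,138)),(mm(-68,0,14),s(230,550))]
r=fit(a,S,[.47,.3,.4]);print(r)
P=[(mm(-95,125,8),p(118,376)),(mm(-95,-65,8),p(471,357)),(mm(-32,125,90),p(115,248)),(mm(-32,-65,90),p(495,222)),
(mm(-91,0,30),p(358,352))]
P=P[:4]
q=fit(a,P,[.55,-.1,0]);print(q)
x,y,h=q[0]
for n,u,z in[('tin',p(352,265),.026),('dish',p(96,452),.014),('vial',p(583,345),.054)]:
    w=atz(a,u,z); d=w[:2]-[x,y]; print(n,w,'port',np.cos(h)*d[0]+np.sin(h)*d[1],-np.sin(h)*d[0]+np.cos(h)*d[1])
for u in[p(300,350),p(418,345),p(306,250),p(397,245)]:
    w=atz(a,u,.03); d=w[:2]-[x,y]; print(w,'port',np.cos(h)*d[0]+np.sin(h)*d[1],-np.sin(h)*d[0]+np.cos(h)*d[1])
E
```

```text
(array([0.46162006, 0.30182886, 0.3717209 ]), array([[ 0. ,  0.8],
       [ 0.2,  0.3],
       [-0.9, -0. ],
       [-0.1, -0.9],
       [ 0.1, -0.9],
       [ 0.7,  0.8]]))
(array([ 0.64498252, -0.13982988,  0.07635321]), array([[-0.2, -0. ],
       [ 0.4, -0.6],
       [ 0. , -0. ],
       [-0.2,  0.6]]))
tin [ 0.60062751 -0.1445679   0.026     ] port -0.044587184504378985 -0.001340861857068225
dish [ 0.50020351 -0.01178622  0.014     ] port -0.13459014473634787 0.13871421056291655
vial [ 0.55968836 -0.26012342  0.054     ] port -0.09422153205036082 -0.1134369177463916
[ 0.55543037 -0.11728175  0.03      ] port -0.08757128391344314 0.029313380089965865
[ 0.55900668 -0.17904838  0.03      ] port -0.08871689090174574 -0.03254608577208047
[ 0.60788551 -0.11983686  0.03      ] port -0.03546387885431479 0.022764492189802067
[ 0.61126372 -0.16753732  0.03      ] port -0.03573405164403916 -0.02505468363374677
```

{"name": "apply_moves", "arguments": {
  "plan": [0, 0, 0, -0.132, 0, 0, 0, -0.132, 0, 0, 0, -0.132, 0, 0, 0, -0.132, 0, 0, 0, -0.132, -20, -32, 10, 0, -20, -32, 10, 0, -20, -32, 10, 0, -20, -32, 10, 0, -20, -32, 10, 0, -20, -32, 10, 0, -20, -32, 10, 0, -20, -32, 10, 0, -20, -32, 8, 0, -22, -32, 0, 0],
  "hand": 1,
  "squeeze": 40
}}

```text
time_s: 1.6
ee_pos: [0.4614, 0.3008, 0.1161]
eef_rot: [-3.141, -0.002, -2.77]
force: [0.1, 0.2, 0.6]
grip_width: 0.0937
grip_force: 0.0
```

Run:
```python
from h import *
c=snap('wrist','w1'); o=monitor.get_obs(); print(o['time_s'],o['ee_pos'],o['eef_rot'],o['qpos'])
```

```text
1.65 [0.46540124 0.29818968 0.116667  ] [-3.14049880e+00 -4.56195359e-04 -2.77289232e+00] [ 5.04057361e-01  3.94463348e-01  1.61094377e+00 -1.12675478e-03
  1.13678541e+00 -1.43496543e+00]
```

View pics/w1.png

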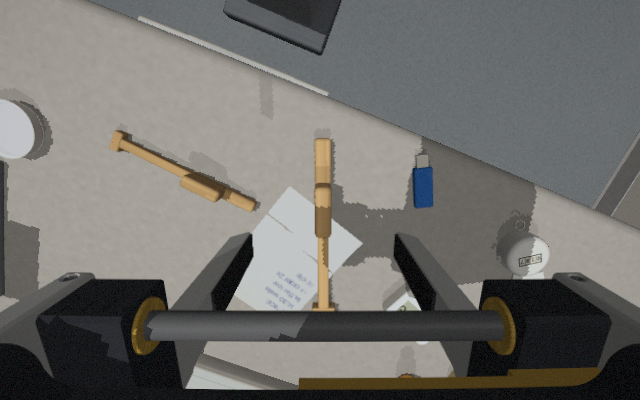

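Run:
```python
from h import *
c=load('w1'); print(ray(c,(320,200)))
for u,z in[((322,138),.014),((323,186),.038),((323,209),.038),((323,237),.038),((315,210),.038),((331,210),.038)]: 
    w=atz(c,u,z); d=w[:2]-[.4616,.3018]; h=.3717; print(u,w,dep(c,u),np.cos(h)*d[0]+np.sin(h)*d[1],-np.sin(h)*d[0]+np.cos(h)*d[1])
im=c['image'][:,:,::-1]
cv2.imwrite('pics/w1c.png',cv2.resize(im[125:320,270:380],None,fx=3,fy=3,interpolation=cv2.INTER_CUBIC))
```

```text
(array([0.38929617, 0.27179173, 0.29598761]), array([ 0.23794749,  0.08013237, -0.9681336 ]))
(322, 138) [0.40124523 0.27509167 0.014     ] [0.40148626 0.27515823 0.00831206] -0.06593367517766614 -0.0029636073410352903
(323, 186) [0.43950635 0.29097654 0.038     ] [0.4410929  0.29158275 0.02984804] -0.024515981419642487 -0.002059925750262797
(323, 209) [0.45972352 0.29881841 0.038     ] [0.45956664 0.2987582  0.0385747 ] -0.0028312503469381054 -0.0020964470068829764
(323, 237) [0.48556717 0.30884263 0.038     ] [0.48548353 0.30881044 0.03822415] 0.024888367624020646 -0.002143176818764459
(315, 210) [0.46330267 0.29226389 0.038     ] [0.46387861 0.29242321 0.03599225] -0.001877116030205238 -0.009503308317555562
(331, 210) [0.45794268 0.30607013 0.038     ] [0.45877173 0.30648411 0.03488423] -0.001856661502610537 0.005306864304988756
```

View pics/w1c.png

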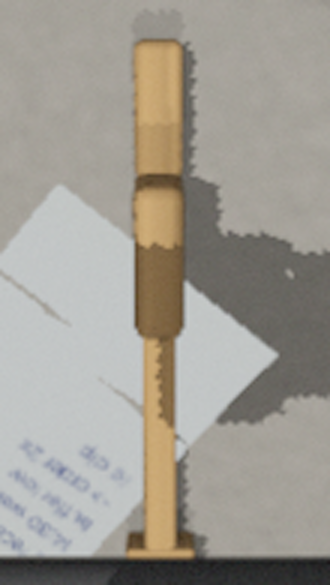

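{"name": "apply_moves", "arguments": {
  "plan": [2, 2.5, 20, 0, 0, 0, 20, 0, 0, 0, 20, 0, 0, 0, 20, 0, 0, 0, 15, 0, 0, 0, 10, 0, 0, 0, 5, 0, 0, 0, 0, 0, 0, 0, 0, 0]
}}

```text
time_s: 2.55
ee_pos: [0.4585, 0.3041, 0.0081]
eef_rot: [3.141, 0.001, -2.77]
force: [0.1, 0.5, -0.7]
grip_width: 0.0942
grip_force: 0.0
```

{"name": "apply_moves", "arguments": {
  "plan": [0, 0, 0, 0, 0, 0, 0, 0, 0, 0, 0, 0, 0, 0, 0, 0, 0, 0, 0, 0, 0, 0, 0, 0, 0, 0, 0, 0, 0, 0, 0, 0],
  "hand": -1,
  "squeeze": 40
}}

```text
time_s: 3.35
ee_pos: [0.4582, 0.3039, 0.0074]
eef_rot: [3.142, 0.0, -2.77]
force: [-0.2, -0.3, 0.5]
grip_width: 0.0332
grip_force: 0.0
```

{"name": "apply_moves", "arguments": {
  "plan": [0, -5, 0, 0, 0, 0, 0, 0, 0, 0, 0, 0, 0, 0, 0, 0, 0, 0, 0, 0, 0, 0, 0, 0]
}}

```text
time_s: 3.95
ee_pos: [0.46, 0.2993, 0.0074]
eef_rot: [-3.142, -0.0, -2.77]
force: [0.8, -0.5, -0.3]
grip_width: 0.0155
grip_force: 40.0
```

{"name": "apply_moves", "arguments": {
  "plan": [0, 0, -10, 0, 0, 0, -20, 0, 0, 0, -20, 0, 0, 0, -20, 0, 0, 0, 0, 0.074, 0, 0, 0, 0.074, 0, 0, 0, 0.074, 0, 0, 0, 0.074, 7, -25, 0, 0, 7, -38, 0, 0, 7, -42, 0, 0, 7, -42, 0, 0, 7, -42, 0, 0, 7, -42, 0, 0, 7, -42, 0, 0, 7, -42, 0, 0, 7, -42, 0, 0, 7, -40, 0, 0, 7, -35, 0, 0, 4, -20, 0, 0]
}}

```text
time_s: 5.95
ee_pos: [0.4129, -0.1598, 0.0782]
eef_rot: [-3.141, 0.001, -3.068]
force: [0.9, 0.1, -1.8]
grip_width: 0.0158
grip_force: 40.0
```

{"name": "apply_moves", "arguments": {
  "plan": [0, 0, 0, 0, 0, 0, 0, 0, 0, 0, 0, 0]
}}

```text
time_s: 6.25
ee_pos: [0.4133, -0.1567, 0.0777]
eef_rot: [3.142, 0.0, -3.065]
force: [0.1, 0.6, -0.8]
grip_width: 0.0155
grip_force: 40.0
```

Run:
```python
from h import *
o=monitor.get_obs(); print(o['time_s'],o['ee_pos'],o['eef_rot'],o['grip_force'])
c=snap('wrist','w2');a=snap('top','top2')
i=c['image'][:,:,::-1][:, 80:560]; j=cv2.resize(a['image'][:,:,::-1][140:300,300:460],(400,400),interpolation=cv2.INTER_CUBIC)
cv2.imwrite('pics/m2.png',np.hstack([i[:, :400],j]))
```

```text
6.25 [ 0.4133313  -0.15669741  0.07766775] [ 3.14155966e+00  1.38946328e-04 -3.06547595e+00] 39.99648571014404
```

View pics/m2.png

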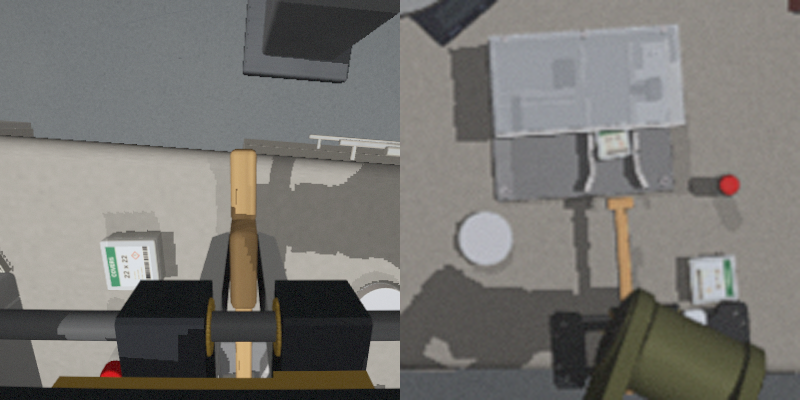

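Run:
```python
from h import *
a=load('top2');x,y,h=.645,-.1398,.0764
for u,z in[((388.2,219.5),.084),((391,254),.083),((385.2,198),.026)]:
    w=atz(a,u,z); d=w[:2]-[x,y]; print(w,dep(a,u),'port',np.cos(h)*d[0]+np.sin(h)*d[1],-np.sin(h)*d[0]+np.cos(h)*d[1])
```

```text
[ 0.54240131 -0.14551637  0.084     ] [ 0.54235951 -0.14510677  0.08694915] port -0.10273571411430864 0.0021312196241838333
[ 0.456247   -0.15356575  0.083     ] [ 0.4561673  -0.15377423  0.08156503] port -0.18925308019890397 0.0006811129549522503
[ 0.59958314 -0.14510479  0.026     ] [ 0.59947626 -0.14485987  0.02785061] port -0.04568926635465625 -0.0018228381215538445
```

{"name": "apply_moves", "arguments": {
  "plan": [0, -1, 15, 0, 0, 0, 15, 0, 0, 0, 15, 0, 0, 0, 10, 0, 0, 0, 4, 0, 0, 0, 0, 0, -10, 0, 0, 0, -10, 0, 0, 0, -10, 0, 0, 0, -6, 0, 0, 0, -5, 0, 0, 0, -5, 0, 0, 0]
}}

```text
time_s: 7.55
ee_pos: [0.4595, -0.155, 0.0184]
eef_rot: [3.142, -0.0, -3.066]
force: [-0.2, -0.7, -0.9]
grip_width: 0.0155
grip_force: 40.0
```

{"name": "apply_moves", "arguments": {
  "plan": [-5, 0, 0, 0, -5, 0, 0, 0, -5, 0, 0, 0, -5, 0, 0, 0, -5, 0, 0, 0, -5, 0, 0, 0, -5, 0, 0, 0, -5, 0, 0, 0, -5, 0, 0, 0, -5, 0, 0, 0, -5, 0, 0, 0, -5, 0, 0, 0, -5, 0, 0, 0, 0, 0, 0, 0]
}}

```text
time_s: 8.95
ee_pos: [0.5245, -0.1502, 0.0184]
eef_rot: [-3.141, 0.0, -3.066]
force: [0.4, 0.3, -1.0]
grip_width: 0.0157
grip_force: 40.0
```

{"name": "apply_moves", "arguments": {
  "plan": [-3, 0, 0, 0, -3, 0, 0, 0, -3, 0, 0, 0, -3, 0, 0, 0, -2, 0, 0, 0, -2, 0, 0, 0, 0, 0, 0, 0]
}}

```text
time_s: 9.65
ee_pos: [0.5401, -0.149, 0.0184]
eef_rot: [-3.142, 0.0, -3.066]
force: [0.3, -0.2, -0.7]
grip_width: 0.0157
grip_force: 40.0
```

Run:
```python
from h import *
o=monitor.get_obs(); print(o['ee_pos'],o['force'])
b=snap('scene','s3');a=snap('top','top3')
i=cv2.resize(b['image'][170:270,325:445][:,:,::-1],(480,400),interpolation=cv2.INTER_CUBIC); j=cv2.resize(a['image'][140:240,330:410][:,:,::-1],(320,400),interpolation=cv2.INTER_CUBIC)
cv2.imwrite('pics/m3.png',np.hstack([i,j]))
```

```text
[ 0.54011831 -0.1490274   0.01844787] [ 0.29318353 -0.18398497 -0.73334242]
```

View pics/m3.png

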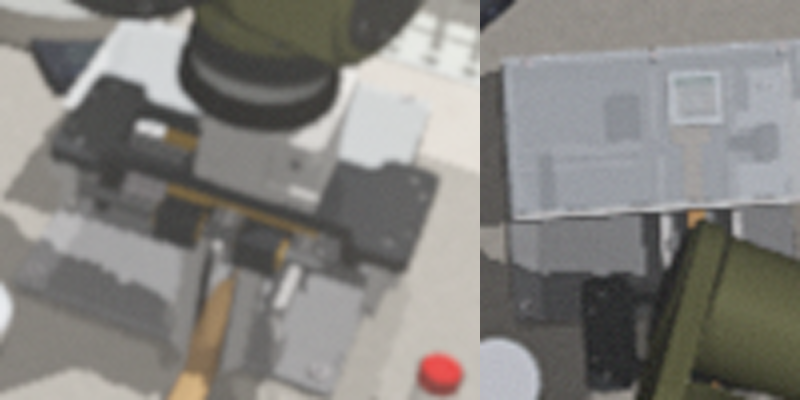

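Run:
```python
from h import *
a=load('top3');x,y,h=.645,-.1398,.0764
for u,z in[((383.4,164.3),.026),((383.4,170.9),.026),((383.4,157.8),.026)]:
    w=atz(a,u,z); d=w[:2]-[x,y]; print(w,'port',np.cos(h)*d[0]+np.sin(h)*d[1],-np.sin(h)*d[0]+np.cos(h)*d[1])
```

```text
[ 0.688437   -0.13944616  0.026     ] port 0.04333729520101477 -0.0029625557791818405
[ 0.67098094 -0.13962608  0.026     ] port 0.02591843031494345 -0.0018096048770097843
[ 0.70564811 -0.13926958  0.026     ] port 0.060511682404517465 -0.004100137631832718
```

{"name": "apply_moves", "arguments": {
  "plan": [5, 0, 0, 0, 10, 0, 0, 0, 12, 0, 0, 0, 12, 0, 0, 0, 12, 0, 0, 0, 12, 0, 0, 0, 12, 0, 0, 0, 12, 0, 0, 0, 12, 0, 0, 0, 12, 0, 0, 0, 12, 0, 0, 0, 7, 0, 0, 0, 0, 0, -15, 0, 0, 0, -20, 0, 0, 0, -20, 0, 0, 0, -5, 0]
}}

```text
time_s: 11.35
ee_pos: [0.4109, -0.1592, 0.0801]
eef_rot: [-3.14, 0.003, -3.066]
force: [-0.6, -0.3, -0.7]
grip_width: 0.0155
grip_force: 40.0
```

{"name": "apply_moves", "arguments": {
  "plan": [-4, 20, 0, 0, -7, 35, 0, 0, -7, 40, 0, 0, -7, 42, 0, 0, -7, 42, 0, 0, -7, 42, 0, 0, -7, 42, 0, 0, -7, 42, 0, 0, -7, 42, 0, 0, -7, 42, 0, 0, -7, 38, 0, 0, -7, 25, 0, 0, 0, 0, 0, -0.074, 0, 0, 0, -0.074, 0, 0, 0, -0.074, 0, 0, 0, -0.074, 0, 0, 0, 0, 0, 0, 0, 0]
}}

```text
time_s: 13.15
ee_pos: [0.4569, 0.2978, 0.0779]
eef_rot: [-3.142, -0.001, -2.773]
force: [-0.2, -0.1, -0.9]
grip_width: 0.0157
grip_force: 40.0
```

Back over its spot; lower 70 mm to the table and release.

{"name": "apply_moves", "arguments": {
  "plan": [0, 0, 20, 0, 0, 0, 20, 0, 0, 0, 15, 0, 0, 0, 8, 0, 0, 0, 4, 0, 0, 0, 2.5, 0, 0, 0, 0, 0, 0, 0, 0, 0]
}}

```text
time_s: 13.95
ee_pos: [0.4573, 0.2981, 0.0095]
eef_rot: [3.142, 0.001, -2.77]
force: [0.2, -0.2, -0.8]
grip_width: 0.0156
grip_force: 40.0
```

{"name": "apply_moves", "arguments": {
  "plan": [0, 0, 0, 0, 0, 0, 0, 0, 0, 0, 0, 0, 0, 0, 0, 0, 0, 0, 0, 0, 0, 0, 0, 0, 0, 0, -10, 0, 0, 0, -20, 0, 0, 0, -20, 0, 0, 0, -20, 0, 0, 0, -20, 0, 0, 0, -20, 0, 0, 0, 0, 0],
  "hand": 0.2
}}

```text
time_s: 15.25
ee_pos: [0.4582, 0.2986, 0.1221]
eef_rot: [3.141, 0.005, -2.77]
force: [0.8, 0.2, 0.4]
grip_width: 0.0563
grip_force: 0.0
```

Run:
```python
from h import *
o=monitor.get_obs(); print(o['ee_pos'],o['eef_rot'],o['qpos'],o['grip_width'],ctrl.tcp_to_grasp,dir(ctrl),dir(monitor))
```

```text
[0.45815111 0.29860036 0.12207531] [ 3.14091768  0.00479694 -2.77040446] [ 5.10627554e-01  3.72833774e-01  1.62750961e+00  1.87873825e-06
  1.13640507e+00 -1.43135937e+00] 0.056301934603725894 -0.0188 ['MotionError', '__class__', '__delattr__', '__dict__', '__dir__', '__doc__', '__eq__', '__format__', '__ge__', '__getattribute__', '__getstate__', '__gt__', '__hash__', '__init__', '__init_subclass__', '__le__', '__lt__', '__module__', '__ne__', '__new__', '__reduce__', '__reduce_ex__', '__repr__', '__setattr__', '__sizeof__', '__str__', '__subclasshook__', '__weakref__', 'hand_in', 'tcp_to_grasp'] ['__class__', '__delattr__', '__dict__', '__dir__', '__doc__', '__eq__', '__format__', '__ge__', '__getattribute__', '__getstate__', '__gt__', '__hash__', '__init__', '__init_subclass__', '__le__', '__lt__', '__module__', '__ne__', '__new__', '__reduce__', '__reduce_ex__', '__repr__', '__setattr__', '__sizeof__', '__str__', '__subclasshook__', '__weakref__', 'get_obs']
```

{"name": "apply_moves", "arguments": {
  "plan": [0, 0, -20, -0.14, 0, 0, -30, 0, 0, 0, -30, 0, 0, 0, -30, 0, -40, 0, 0, 0, -40, 0, 0, 0, -40, 0, 0, 0, -40, 0, 0, 0, -40, 0, 0, 0, -30, 0, 0, 0, -20, 0, 0, 0, -20, 0, 0, 0],
  "hand": -1,
  "squeeze": 10
}}

```text
time_s: 16.45
ee_pos: [0.6909, 0.4291, 0.2276]
eef_rot: [-3.142, -0.001, -2.63]
force: [0.2, -0.3, 0.7]
grip_width: 0.0007
grip_force: 0.0
```

Run:
```python
from h import *
o=monitor.get_obs(); print(o['ee_pos'],np.hypot(*o['ee_pos'][:2]),o['eef_rot'],o['qpos'])
```

```text
[0.69093815 0.42913394 0.22760491] 0.813358140067073 [-3.14157764e+00 -1.49037566e-03 -2.63044364e+00] [ 5.10773180e-01  1.05309273e+00  2.76657650e-01 -1.60419378e-05
  1.81333265e+00 -1.57117601e+00]
```

{"name": "apply_moves", "arguments": {
  "plan": [-20, 0, 0, 0, -20, 0, 0, 0, -20, 0, 0, 0, -20, 0, 0, 0, 0, 0, 0, 0, 0, 0, 0, 0]
}}

```text
time_s: 17.05
ee_pos: [0.7103, 0.4372, 0.2122]
eef_rot: [3.14, 0.044, -2.63]
force: [-0.5, -0.3, -0.2]
grip_width: 0.0006
grip_force: 0.0
```

Run:
```python
from h import *
o=monitor.get_obs(); print(o['ee_pos'],np.hypot(*o['ee_pos'][:2]),o['eef_rot'],o['qpos'])
```

```text
[0.71025334 0.4371944  0.21215065] 0.8340256288933029 [ 3.13981415  0.04365189 -2.63045399] [ 0.50724231  1.0947734   0.23536029  0.00198696  1.76781394 -1.57430003]
```

{"name": "apply_moves", "arguments": {
  "plan": [-50, 0, -10, 0, -50, 0, -10, 0, -50, 0, -10, 0, -50, 0, -10, 0, -50, 0, -10, 0, -50, 0, -10, 0]
}}

```text
time_s: 17.65
ee_pos: [0.7538, 0.4519, 0.2263]
eef_rot: [3.134, 0.221, -2.631]
force: [0.9, 0.2, -0.3]
grip_width: 0.0002
grip_force: 0.0
```

Run:
```python
from h import *
o=monitor.get_obs(); print(o['ee_pos'],np.hypot(*o['ee_pos'][:2]),o['eef_rot'],o['qpos'])
```

```text
[0.75383373 0.45194962 0.2262864 ] 0.8789333064569124 [ 3.13373737  0.22066474 -2.63133761] [ 0.49497241  1.08511701  0.23557628  0.01120422  1.60037485 -1.58537793]
```

{"name": "apply_moves", "arguments": {
  "plan": [-50, 0, -5, 0, -50, 0, -5, 0, -50, 0, -5, 0, -50, 0, -5, 0, -50, 0, -5, 0, -50, 0, -5, 0, -50, 0, -5, 0, -50, 0, -5, 0]
}}

```text
time_s: 18.45
ee_pos: [0.8002, 0.4687, 0.2809]
eef_rot: [3.127, 0.457, -2.634]
force: [0.4, 0.1, 0.3]
grip_width: 0.0006
grip_force: 0.0
```

Run:
```python
from h import *
o=monitor.get_obs(); print(o['ee_pos'],np.hypot(*o['ee_pos'][:2]),o['eef_rot'],o['qpos'])
```

```text
[0.80021997 0.46872643 0.28085772] 0.9273922947357015 [ 3.12745791  0.45692381 -2.63417019] [ 0.48314191  1.04410053  0.23556764  0.02518633  1.40547695 -1.59673804]
```

{"name": "apply_moves", "arguments": {
  "plan": [-50, 0, -5, 0, -50, 0, -5, 0, -50, 0, -5, 0, -50, 0, -5, 0, -50, 0, -5, 0, -50, 0, -5, 0, -50, 0, -5, 0]
}}

```text
time_s: 19.15
ee_pos: [0.8174, 0.4721, 0.3782]
eef_rot: [3.122, 0.657, -2.638]
force: [-0.3, -0.2, -0.4]
grip_width: 0.0007
grip_force: 0.0
```

Run:
```python
from h import *
o=monitor.get_obs(); print(o['ee_pos'],np.hypot(*o['ee_pos'][:2]),o['eef_rot'],o['qpos'])
```

```text
[0.81740675 0.47209476 0.37823889] 0.9439424057023575 [ 3.12244533  0.65659488 -2.63806853] [ 0.47436833  0.95725705  0.23558405  0.03841131  1.29299931 -1.60444309]
```

{"name": "apply_moves", "arguments": {
  "plan": [32, 0, -24, 0, 32, 0, -24, 0, 32, 0, -24, 0, 32, 0, -24, 0, 32, 0, -24, 0, 32, 0, -24, 0, 32, 0, -24, 0, 32, 0, -24, 0, 32, 0, -24, 0, 32, 0, -24, 0, 32, 0, -24, 0, 32, 0, -24, 0, 32, 0, -24, 0]
}}

```text
time_s: 20.45
ee_pos: [0.3999, 0.2356, 0.3751]
eef_rot: [3.123, 0.656, -2.638]
force: [-0.3, 0.9, 0.8]
grip_width: 0.0005
grip_force: 0.0
```

Run:
```python
from h import *
o=monitor.get_obs(); print(o['ee_pos'],np.hypot(*o['ee_pos'][:2]),o['eef_rot'],o['qpos'])
a=load('top0')
for u in[(320,60),(320,80),(320,45),(295,112),(330,140),(400,100),(215,120),(100,122),(430,85)]: print(u,dep(a,u))
```

```text
[0.39988491 0.23561186 0.37509301] 0.46413456413844284 [ 3.12255003  0.65636186 -2.63759642] [ 0.40817383 -0.3660085   1.90766953  0.09525182  0.94939353 -1.70245789]
(320, 60) [0.92040739 0.03135648 0.1551634 ]
(320, 80) [0.90235429 0.03100058 0.05313496]
(320, 45) [0.95858476 0.03194935 0.15061613]
(295, 112) [0.82016919 0.09507847 0.04118265]
(330, 140) [0.75153027 0.00211629 0.02061766]
(400, 100) [ 0.84497812 -0.17224018  0.0852379 ]
(215, 120) [0.79187159 0.29965542 0.0599755 ]
(100, 122) [0.77542416 0.58101471 0.09403476]
(430, 85) [ 0.84960371 -0.22128996  0.20563967]
```

{"name": "apply_moves", "arguments": {
  "plan": [32, 0, -24, 0, 32, 0, -24, 0, 32, 0, -24, 0, 32, 0, -24, 0, 32, 0, -24, 0]
}}

```text
time_s: 20.95
ee_pos: [0.2604, 0.158, 0.3764]
eef_rot: [3.123, 0.623, -2.639]
force: [-0.3, 0.0, 0.2]
grip_width: 0.0006
grip_force: 0.0
```

Run:
```python
from h import *
o=monitor.get_obs(); print(o['ee_pos'],np.hypot(*o['ee_pos'][:2]),o['eef_rot'],o['qpos'])
```

```text
[0.26041614 0.1580267  0.37642878] 0.30461287725849095 [ 3.12255948  0.6227977  -2.63909037] [ 0.30437285 -0.78832246  2.09817575  0.14235158  1.22462087 -1.7814181 ]
```

{"name": "apply_moves", "arguments": {
  "plan": [-5, 0, 45, 0, -5, 0, 45, 0, -5, 0, 45, 0, -5, 0, 45, 0, -5, 0, 45, 0, 32, 0, -23, 0, 32, 0, -23, 0, 32, 0, -23, 0]
}}

```text
time_s: 21.75
ee_pos: [0.2886, 0.1774, 0.2094]
eef_rot: [3.123, 0.625, -2.637]
force: [-0.4, 0.2, 0.5]
grip_width: 0.0007
grip_force: 0.0
```

Run:
```python
from h import *
o=monitor.get_obs(); print(o['ee_pos'],np.hypot(*o['ee_pos'][:2]),o['eef_rot'],o['qpos'])
```

```text
[0.28863765 0.17741123 0.20941018] 0.33880147425775786 [ 3.12321388  0.6250164  -2.63710805] [ 0.36023318 -0.63749144  2.41817278  0.1508371   0.74869382 -1.79914579]
```

{"name": "apply_moves", "arguments": {
  "plan": [40, 0, -28, 0, 40, 0, -26, 0, 40, 0, -24, 0, 40, 0, -22, 0, 40, 0, -20, 0, 40, 0, -18, 0]
}}

```text
time_s: 22.35
ee_pos: [0.1909, 0.1812, 0.1748]
eef_rot: [-3.123, 0.525, -2.639]
force: [-0.2, 0.8, 0.2]
grip_width: 0.0006
grip_force: 0.0
```

Run:
```python
from h import *
o=monitor.get_obs(); print(o['ee_pos'],np.hypot(*o['ee_pos'][:2]),o['eef_rot'],o['qpos'])
```

```text
[0.19089427 0.18120936 0.17475221] 0.2632061038507515 [-3.12272165  0.52480943 -2.63903541] [ 0.78013328 -0.78993514  2.51888232 -0.19683066  0.91859512 -1.2079194 ]
```

```bash
cat > w.py <<'E'
from h import *
from scipy.spatial.transform import Rotation as Ro
o=monitor.get_obs(); R=Ro.from_euler('xyz',o['eef_rot']).as_matrix(); P=np.array(o['ee_pos'])
def to(*d): return (R.T@np.array(d)*1000).round(1)
print('t',o['time_s'],'P',P.round(4),'q',o['qpos'].round(3),'F',o['force'].round(1),'rot',o['eef_rot'].round(3))
c,s=np.cos(.0764),np.sin(.0764); Q=np.array([[c,s,0],[-s,c,0],[0,0,1]])
def fromport(x,y,z): return np.array([.645,-.1398,0])+Q.T@np.array([x,y,z])
print('port P',(Q@(P-[.645,-.1398,0])).round(4)); print('tool axes in port (cols)\n',(Q@R).round(3))
E
python3 -c "
from w import *
print(to(.2,0,.32),to(.22,-.1,.0),to(0,-.36,.0),to(.043,-.021,.016))"
```

```text
t 22.35 P [0.1909 0.1812 0.1748] q [ 0.78  -0.79   2.519 -0.197  0.919 -1.208] F [-0.2  0.8  0.2] rot [-3.123  0.525 -2.639]
port P [-0.4283  0.3547  0.1748]
tool axes in port (cols)
 [[-0.788 -0.405  0.464]
 [-0.358  0.914  0.19 ]
 [-0.501 -0.016 -0.865]]
[-312.   -99.9 -187.3] [-125.2 -192.2   76.1] [ 150.1 -317.1  -80.9] [-31.9 -39.1   0.7]
```

{"name": "apply_moves", "arguments": {
  "plan": [-35, -11, -21, 0, -35, -11, -21, 0, -35, -11, -21, 0, -35, -11, -21, 0, -35, -11, -21, 0, -35, -11, -21, 0, -35, -11, -21, 0, -35, -11, -21, 0, -32, -12, -20, 0, -25, -38, 15, 0, -25, -38, 15, 0, -25, -38, 15, 0, -25, -38, 15, 0, -25, -38, 15, 0]
}}

```text
time_s: 23.75
ee_pos: [0.6111, 0.0826, 0.496]
eef_rot: [-3.121, 0.525, -2.636]
force: [0.4, 1.0, 1.1]
grip_width: 0.0005
grip_force: 0.0
```

{"name": "apply_moves", "arguments": {
  "plan": [19, -40, -10, 0, 19, -40, -10, 0, 19, -40, -10, 0, 19, -40, -10, 0, 19, -40, -10, 0, 19, -40, -10, 0, 19, -40, -10, 0, 19, -40, -10, 0]
}}

```text
time_s: 24.55
ee_pos: [0.6234, -0.2707, 0.5078]
eef_rot: [-3.139, 0.512, -2.675]
force: [-0.0, 0.2, 0.5]
grip_width: 0.0007
grip_force: 0.0
```

```bash
python3 -c "
from w import *
print(to(.04,-.02,.014),to(0.04,-.03,.014))"
```

```text
t 24.55 P [ 0.6234 -0.2707  0.5078] q [-0.639  0.421  0.752  0.456  1.705 -2.554] F [-0.   0.2  0.5] rot [-3.139  0.512 -2.675]
port P [-0.0315 -0.1288  0.5078]
tool axes in port (cols)
 [[-0.806 -0.38   0.454]
 [-0.332  0.925  0.184]
 [-0.49  -0.002 -0.872]]
[-30.1 -35.9   1. ] [-26.2 -44.8  -1.2]
```

{"name": "apply_moves", "arguments": {
  "plan": [0, 0, 0, 0.13, 0, 0, 0, 0.13, 0, 0, 0, 0.13, 0, 0, 0, 0]
}}

```text
time_s: 24.95
ee_pos: [0.624, -0.2689, 0.5073]
eef_rot: [2.932, 0.471, -3.116]
force: [-0.2, -0.9, 0.1]
grip_width: 0.0006
grip_force: 0.0
```

```bash
python3 -c "
from w import *
print(to(.04,-.02,.014),to(0.04,-.03,.014))"
```

```text
t 24.95 P [ 0.624  -0.2689  0.5073] q [-0.637  0.42   0.756  0.456  1.702 -2.162] F [-0.2 -0.9  0.1] rot [ 2.932  0.471 -3.116]
port P [-0.0308 -0.1271  0.5073]
tool axes in port (cols)
 [[-0.89  -0.045  0.453]
 [ 0.045  0.982  0.185]
 [-0.453  0.185 -0.872]]
[-41.5 -21.7   0.9] [-41.3 -31.4  -1.3]
```

{"name": "apply_moves", "arguments": {
  "plan": [-41, -24, 0, 0, -41, -24, 0, 0, -41, -24, 0, 0, -41, -24, 0, 0, -41, -24, 0, 0, -41, -24, 0, 0, -41, -24, 0, 0, -41, -24, 0, 0]
}}

```text
time_s: 25.75
ee_pos: [0.7506, -0.338, 0.4938]
eef_rot: [2.983, 0.61, -3.139]
force: [-0.2, -0.2, 0.3]
grip_width: 0.0003
grip_force: 0.0
```

```bash
python3 -c "
from w import *
print(to(.04,-.02,.014),to(0.04,-.03,.014))"
```

```text
t 25.75 P [ 0.7506 -0.338   0.4938] q [-0.619  0.795  0.236  0.478  1.672 -2.086] F [-0.2 -0.2  0.3] rot [ 2.983  0.61  -3.139]
port P [ 0.0901 -0.2056  0.4938]
tool axes in port (cols)
 [[-0.818 -0.018  0.576]
 [ 0.06   0.991  0.116]
 [-0.573  0.129 -0.81 ]]
[-40.8 -21.7   8.1] [-40.7 -31.5   6.5]
```

{"name": "apply_moves", "arguments": {
  "plan": [-40, -30, 0, 0, -40, -30, 0, 0, -40, -30, 0, 0]
}}

```text
time_s: 26.05
ee_pos: [0.7692, -0.3713, 0.4856]
eef_rot: [3.014, 0.687, 3.131]
force: [0.0, 0.1, -0.4]
grip_width: 0.0004
grip_force: 0.0
```

```bash
python3 -c "
from w import *
t=fromport(-.16,.122,.20);print(t,to(*(t-P)), to(-.03,0,0),to(0,.03,0),to(0,0,.03))"
```

```text
t 26.05 P [ 0.7692 -0.3713  0.4856] q [-0.644  0.823  0.236  0.495  1.57  -2.118] F [ 0.   0.1 -0.4] rot [3.014 0.687 3.131]
port P [ 0.1061 -0.2403  0.4856]
tool axes in port (cols)
 [[-0.77   0.006  0.637]
 [ 0.068  0.995  0.072]
 [-0.634  0.099 -0.767]]
[ 0.47615499 -0.03036799  0.2       ] [410.5 330.7  75.5] [ 23.2   2.1 -18.9] [ 0.3 29.8  3.6] [-19.   3. -23.]
```

{"name": "apply_moves", "arguments": {
  "plan": [15, 12, 3, 0, 29, 24, 5, 0, 29, 24, 5, 0, 29, 24, 5, 0, 29, 24, 5, 0, 29, 24, 5, 0, 29, 24, 5, 0, 29, 24, 5, 0, 29, 24, 5, 0, 29, 24, 5, 0, 29, 24, 5, 0, 29, 24, 5, 0, 29, 24, 5, 0, 29, 24, 6, 0, 20, 13, 4, 0, 0, 0, 0, 0, 0, 0, 0, 0]
}}

```text
time_s: 27.75
ee_pos: [0.4881, -0.0377, 0.2179]
eef_rot: [3.011, 0.688, 3.128]
force: [0.2, -0.3, 0.1]
grip_width: 0.0002
grip_force: 0.0
```

```bash
python3 -c "
from w import *
a=load('top0')
for u,z in [((157,195),.055),((157,170),.055),((157,212),.055),((255,122),.034)]:
    p=atz(a,(314.6+u[0]/5,144.6+u[1]/5),z); print(u,(Q@(p-[.645,-.1398,0])).round(4))
t=fromport(-.10,.125,.07);t2=fromport(-.010,.125,.032);print(to(*(t-P)), to(*(t2-t)))
a=snap('top','top4');w=snap('wrist','w4')
j=cv2.resize(a['image'][135:255,315:415][:,:,::-1],(500,600),interpolation=cv2.INTER_CUBIC)
cv2.imwrite('pics/m4.png',np.hstack([j,cv2.copyMakeBorder(w['image'][100:,170:470][:,:,::-1],0,300,0,0,0)]))
"
```

```text
t 27.75 P [ 0.4881 -0.0377  0.2179] q [-0.332 -0.171  2.147  0.585  0.62  -2.324] F [ 0.2 -0.3  0.1] rot [3.011 0.688 3.128]
port P [-0.1486  0.1138  0.2179]
tool axes in port (cols)
 [[-0.77   0.006  0.638]
 [ 0.069  0.995  0.073]
 [-0.635  0.101 -0.766]]
(157, 195) [-0.004   0.1003  0.055 ]
(157, 170) [0.0089 0.0995 0.055 ]
(157, 212) [-0.0127  0.1009  0.055 ]
(255, 122) [0.0329 0.0455 0.034 ]
[ 57.2  -3.4 145.2] [-45.2  -3.2  86.6]
```

View pics/m4.png

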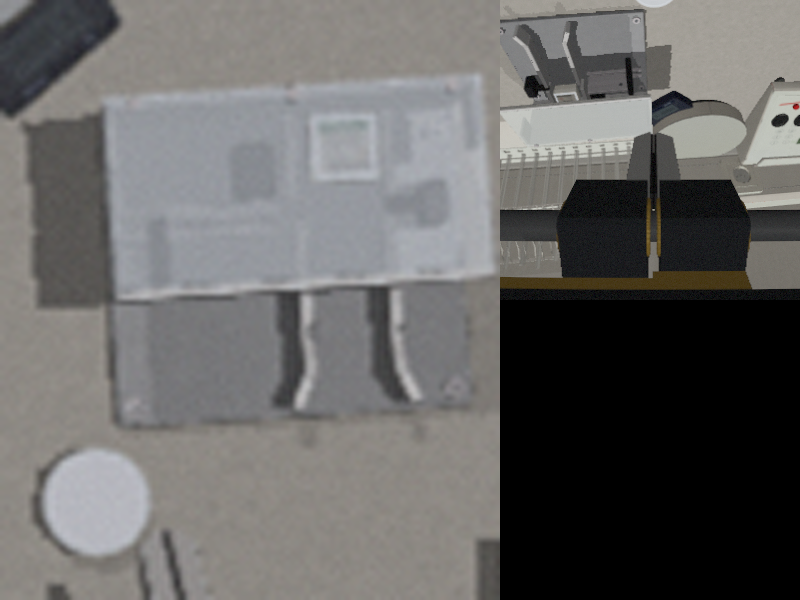

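```bash
python3 -c "
from w import *
t=fromport(-.10,.128,.07);t2=fromport(-.014,.128,.032);print(to(*(t-P)), to(*(t2-t)))
"
```

```text
t 27.85 P [ 0.4884 -0.0382  0.2179] q [-0.333 -0.17   2.146  0.585  0.62  -2.323] F [ 0.3 -0.1  0.1] rot [3.01  0.687 3.126]
port P [-0.1484  0.1133  0.2179]
tool axes in port (cols)
 [[-0.77   0.008  0.638]
 [ 0.071  0.995  0.073]
 [-0.634  0.101 -0.766]]
[ 57.6   0.  145.3] [-42.1  -3.2  84. ]
```

{"name": "apply_moves", "arguments": {
  "plan": [8, 0, 20, 0, 10, 0, 25, 0, 10, 0, 25, 0, 10, 0, 25, 0, 10, 0, 25, 0, 9.5, 0, 25, 0, 0, 0, 0, 0, 0, 0, 0, 0]
}}

```text
time_s: 28.65
ee_pos: [0.5388, -0.008, 0.0886]
eef_rot: [3.028, 0.653, 3.12]
force: [-0.6, 0.5, 0.6]
grip_width: 0.0005
grip_force: 0.0
```

```bash
python3 -c "
from w import *
t2=fromport(-.014,.128,.032);print(to(*(t2-P)))
"
```

```text
t 28.65 P [ 0.5388 -0.008   0.0886] q [-0.191  0.182  2.143  0.867  0.283 -2.554] F [-0.6  0.5  0.6] rot [3.028 0.653 3.12 ]
port P [-0.0958  0.1395  0.0886]
tool axes in port (cols)
 [[-0.791  0.029  0.612]
 [ 0.078  0.996  0.054]
 [-0.607  0.09  -0.789]]
[-31.2 -14.2  94.1]
```

{"name": "apply_moves", "arguments": {
  "plan": [0, 0, -15, 0.1, 0, 0, 0, 0.15, 0, 0, 0, 0.15, 0, 0, 0, 0.15, 0, 0, 0, 0.15, 0, 0, 0, 0.15, 0, 0, 0, 0.15, 0, 0, 0, 0.15, 0, 0, 0, 0.15, 0, 0, 0, 0.15, 0, 0, 0, 0.15, 0, 0, 0, 0.15, 0, 0, 0, 0.15, 0, 0, 0, 0.15, 0, 0, 0, 0.15, 0, 0, 0, 0.15, 0, 0, 0, 0.15, 0, 0, 0, 0.15, 0, 0, 0, 0.15, 0, 0, 0, 0.15]
}}

```text
time_s: 30.65
ee_pos: [0.5297, -0.01, 0.1016]
eef_rot: [3.111, -0.663, 0.212]
force: [-0.0, 0.2, -0.6]
grip_width: 0.0003
grip_force: 0.0
```

```bash
python3 -c "
from w import *
t=fromport(-.085,.128,.07);t2=fromport(-.014,.128,.032);print(to(*(t-P)),to(*(t2-t)))
"
```

```text
t 30.65 P [ 0.5297 -0.01    0.1016] q [-0.2    0.134  2.16   0.804  0.308  0.462] F [-0.   0.2 -0.6] rot [ 3.111 -0.663  0.212]
port P [-0.1051  0.1383  0.1016]
tool axes in port (cols)
 [[ 0.781  0.116  0.613]
 [ 0.106 -0.993  0.052]
 [ 0.615  0.024 -0.788]]
[-4.9 11.8 36.7] [32.1  7.3 73.5]
```

{"name": "apply_moves", "arguments": {
  "plan": [-1, 3, 9, 0.03, -1, 3, 9, 0.03, -1, 3, 9, 0.03, -1, 3, 9, 0.02, 0, 0, 0, 0]
}}

```text
time_s: 31.15
ee_pos: [0.5503, -0.0187, 0.0698]
eef_rot: [-3.09, -0.66, 0.079]
force: [-0.9, 0.6, -0.9]
grip_width: 0.0003
grip_force: 0.0
```

```bash
python3 -c "
from w import *
t2=fromport(-.014,.128,.032);print(to(*(t2-P)))
"
```

```text
t 31.15 P [ 0.5503 -0.0187  0.0698] q [-0.212  0.248  2.121  1.012  0.268  0.341] F [-0.9  0.6 -0.9] rot [-3.09  -0.66   0.079]
port P [-0.0852  0.1279  0.0698]
tool axes in port (cols)
 [[ 0.79   0.034  0.612]
 [ 0.002 -0.999  0.053]
 [ 0.613 -0.04  -0.789]]
[33.   3.9 73.4]
```

{"name": "apply_moves", "arguments": {
  "plan": [4, 0.5, 9, 0, 4, 0.5, 9, 0, 4, 0.5, 9, 0, 4, 0.5, 9, 0, 4, 0.5, 9, 0, 4, 0.5, 9, 0, 4, 0.5, 9, 0, 4, 0.5, 9, 0, 0, 0, 0, 0, 0, 0, 0, 0]
}}

```text
time_s: 32.15
ee_pos: [0.6192, -0.0126, 0.0316]
eef_rot: [-3.09, -0.659, 0.08]
force: [-0.2, -0.2, 0.9]
grip_width: 0.0006
grip_force: 0.0
```

```bash
python3 -c "
from w import *
print(to(*(fromport(-.014,.12,.032)-P)),to(*(Q.T@[0,-.06,0])))
"
```

```text
t 32.15 P [ 0.6192 -0.0126  0.0316] q [-0.167  0.449  1.953  1.09   0.226  0.293] F [-0.2 -0.2  0.9] rot [-3.09  -0.659  0.08 ]
port P [-0.0161  0.1288  0.0316]
tool axes in port (cols)
 [[ 0.791  0.035  0.611]
 [ 0.003 -0.999  0.053]
 [ 0.612 -0.04  -0.79 ]]
[1.9 8.9 0.4] [-0.2 59.9 -3.2]
```

{"name": "apply_moves", "arguments": {
  "plan": [0, 5, -0.3, 0, 0, 5, -0.3, 0, 0, 5, -0.3, 0, 0, 5, -0.3, 0, 0, 5, -0.3, 0, 0, 5, -0.3, 0, 0, 0, 0, 0]
}}

```text
time_s: 32.85
ee_pos: [0.6215, -0.0429, 0.0322]
eef_rot: [-3.09, -0.659, 0.08]
force: [0.1, 3.3, 0.1]
grip_width: 0.0005
grip_force: 1.4
```

```bash
python3 -c "
from w import *
"
```

```text
t 32.85 P [ 0.6215 -0.0429  0.0322] q [-0.231  0.457  1.937  1.098  0.269  0.236] F [0.1 3.3 0.1] rot [-3.09  -0.659  0.08 ]
port P [-0.0161  0.0985  0.0322]
tool axes in port (cols)
 [[ 0.79   0.035  0.612]
 [ 0.003 -0.999  0.054]
 [ 0.613 -0.041 -0.789]]
```

{"name": "apply_moves", "arguments": {
  "plan": [0, 5, -0.3, 0, 0, 5, -0.3, 0, 0, 5, -0.3, 0, 0, 5, -0.3, 0, 0, 5, -0.3, 0, 0, 5, -0.3, 0, 0, 5, -0.3, 0, 0, 4, -0.3, 0, 0, 0, 0, 0]
}}

```text
time_s: 33.75
ee_pos: [0.6243, -0.0816, 0.0323]
eef_rot: [-3.09, -0.659, 0.08]
force: [1.3, 3.2, -0.9]
grip_width: 0.0004
grip_force: 1.5
```

{"name": "apply_moves", "arguments": {
  "plan": [0, 2, 0, 0, 0, 2, 0, 0, 0, 2, 0, 0, 0, 0, 0, 0]
}}

```text
time_s: 34.15
ee_pos: [0.6248, -0.0868, 0.0321]
eef_rot: [-3.089, -0.659, 0.081]
force: [-1.3, 8.1, 2.5]
grip_width: 0.0004
grip_force: 4.0
```

```bash
python3 -c "
from w import *
"
```

```text
t 34.15 P [ 0.6248 -0.0868  0.0321] q [-0.32   0.477  1.904  1.085  0.331  0.181] F [-1.3  8.1  2.5] rot [-3.089 -0.659  0.081]
port P [-0.016   0.0544  0.0321]
tool axes in port (cols)
 [[ 0.791  0.037  0.611]
 [ 0.003 -0.998  0.055]
 [ 0.612 -0.042 -0.79 ]]
```

{"name": "apply_moves", "arguments": {
  "plan": [0, 1.5, 0, 0, 0, 1.5, 0, 0, 0, 0, 0, 0]
}}

```text
time_s: 34.45
ee_pos: [0.6251, -0.0892, 0.032]
eef_rot: [-3.088, -0.659, 0.081]
force: [-3.4, 10.7, 5.9]
grip_width: 0.0003
grip_force: 5.6
```

{"name": "apply_moves", "arguments": {
  "plan": [0, 1, 0, 0, 0, 1, 0, 0, 0, 0, 0, 0]
}}

```text
time_s: 34.75
ee_pos: [0.6254, -0.0913, 0.0321]
eef_rot: [-3.088, -0.659, 0.081]
force: [-3.7, 10.8, 5.3]
grip_width: 0.0005
grip_force: 5.3
```

{"name": "apply_moves", "arguments": {
  "plan": [0, 1, 0, 0, 0, 1, 0, 0, 0, 0, 0, 0]
}}

```text
time_s: 35.05
ee_pos: [0.6256, -0.0932, 0.032]
eef_rot: [-3.088, -0.659, 0.081]
force: [-5.7, 10.3, 6.9]
grip_width: 0.0004
grip_force: 5.8
```

{"name": "apply_moves", "arguments": {
  "plan": [0, 1, -0.3, 0, 0, 1, -0.3, 0, 0, 0, 0, 0]
}}

```text
time_s: 35.35
ee_pos: [0.6253, -0.0938, 0.0322]
eef_rot: [-3.086, -0.658, 0.082]
force: [-0.8, 18.9, 4.1]
grip_width: 0.0005
grip_force: 9.5
```

```bash
python3 -c "
from w import *
a=snap('top','top5');b=snap('scene','s5')
j=cv2.resize(a['image'][140:230,330:410][:,:,::-1],(400,450),interpolation=cv2.INTER_CUBIC)
i=cv2.resize(b['image'][170:260,325:405][:,:,::-1],(400,450),interpolation=cv2.INTER_CUBIC)
cv2.imwrite('pics/m5.png',np.hstack([j,i]))
"
```

```text
t 35.35 P [ 0.6253 -0.0938  0.0322] q [-0.336  0.481  1.897  1.08   0.346  0.173] F [-0.8 18.9  4.1] rot [-3.086 -0.658  0.082]
port P [-0.0161  0.0474  0.0322]
tool axes in port (cols)
 [[ 0.791  0.04   0.611]
 [ 0.005 -0.998  0.059]
 [ 0.612 -0.044 -0.79 ]]
```

View pics/m5.png

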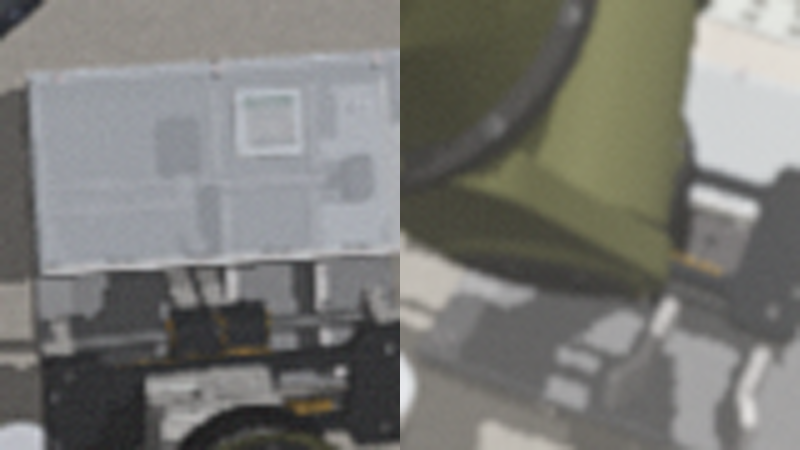

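{"name": "apply_moves", "arguments": {
  "plan": [0, 0.5, 0, 0, 0, 0, 0, 0, 0, -3, 0, 0, 0, -6, 0, 0, 0, -6, 0, 0, 0, -3, 0, 0, -4, 0, -9, 0, -4, 0, -9, 0, -4, 0, -9, 0, -4, 0, -9, 0, -4, 0, -9, 0, -4, 0, -9, 0, -4, 0, -9, 0, -4, 0, -9, 0, 0, 0, -20, 0, 0, 0, -20, 0]
}}

```text
time_s: 37.05
ee_pos: [0.5297, -0.0924, 0.102]
eef_rot: [-3.09, -0.658, 0.08]
force: [0.3, -0.2, -0.3]
grip_width: 0.0005
grip_force: 0.0
```

```bash
python3 -c "
from w import *
a=snap('top','top6'); b=load('top4')
A,B=[cv2.cvtColor(k['image'],cv2.COLOR_RGB2GRAY).astype(int) for k in(a,b)]
xs=np.arange(340,392)
for v in (180,183,186,189): print(v,'now',list(A[v,xs])); 
print('old186',list(B[186,xs]))
def pix(x,y,z):
    return cv2.projectPoints(fromport(x,y,z)[None],np.array(a['rvec'],float),np.array(a['tvec'],float),np.array(a['mtx']),np.array(a['distortion']))[0].ravel().round(1)
for tr in (0,.056,.0625,.066): print(tr,pix(-.006,.103-tr,.055),pix(-.006,.095-tr,.055))
for n,u0,z in(('tin',(383.4,164.3),.026),):print(n,[int(v) for v in A[164,372:396]],[int(v) for v in load('top4')['image'][164,372:396,1]])
"
```

```text
t 37.05 P [ 0.5297 -0.0924  0.102 ] q [-0.411  0.169  2.114  0.906  0.437  0.307] F [ 0.3 -0.2 -0.3] rot [-3.09  -0.658  0.08 ]
port P [-0.1114  0.0561  0.102 ]
tool axes in port (cols)
 [[ 0.791  0.035  0.611]
 [ 0.003 -0.999  0.053]
 [ 0.612 -0.041 -0.79 ]]
180 now [np.int64(155), np.int64(153), np.int64(154), np.int64(153), np.int64(154), np.int64(155), np.int64(155), np.int64(157), np.int64(157), np.int64(154), np.int64(154), np.int64(155), np.int64(153), np.int64(154), np.int64(155), np.int64(151), np.int64(154), np.int64(155), np.int64(156), np.int64(154), np.int64(157), np.int64(157), np.int64(160), np.int64(158), np.int64(161), np.int64(160), np.int64(160), np.int64(152), np.int64(141), np.int64(135), np.int64(137), np.int64(140), np.int64(145), np.int64(150), np.int64(158), np.int64(162), np.int64(156), np.int64(152), np.int64(153), np.int64(154), np.int64(157), np.int64(155), np.int64(153), np.int64(156), np.int64(155), np.int64(153), np.int64(153), np.int64(154), np.int64(153), np.int64(154), np.int64(153), np.int64(154)]
183 now [np.int64(153), np.int64(153), np.int64(152
[... 2782 characters left out ...]
(152), np.int64(154), np.int64(153), np.int64(151), np.int64(158), np.int64(161), np.int64(154), np.int64(152), np.int64(152), np.int64(153), np.int64(154), np.int64(153), np.int64(154), np.int64(152), np.int64(152), np.int64(151), np.int64(152), np.int64(155), np.int64(153), np.int64(152), np.int64(148), np.int64(150)]
0 [345.  184.5] [348.1 184.3]
0.056 [366.7 183.1] [369.9 183. ]
0.0625 [369.3 183. ] [372.4 182.8]
0.066 [370.6 182.9] [373.7 182.7]
tin [160, 162, 158, 154, 141, 173, 180, 171, 167, 164, 162, 167, 167, 166, 166, 168, 169, 180, 164, 157, 160, 156, 152, 154] [154, 161, 155, 151, 145, 171, 181, 168, 166, 163, 160, 169, 165, 165, 162, 164, 168, 183, 162, 156, 159, 150, 150, 152]
```

```bash
python3 -c "
from w import *
xs=np.arange(340,392)
def edge(f,lo,hi):
    r=[]
    for v in range(178,190):
        g=cv2.cvtColor(load(f)['image'],cv2.COLOR_RGB2GRAY)[v].astype(float); g=cv2.GaussianBlur(g[None],(1,1),0)[0]
        s=g[lo:hi]; w=np.clip(151-s,0,20); r.append((w*np.arange(lo,hi)).sum()/w.sum())
    return np.round(r,1),np.median(r)
print(edge('top4',342,352));print(edge('top5',364,374));print(edge('top6',364,374))
for f in('top5','top6'):
  for v in(180,183,186): print(f,v,cv2.cvtColor(load(f)['image'],cv2.COLOR_RGB2GRAY)[v,362:378].tolist())
g=load('top4')
for v in(180,183,186): print(v,cv2.cvtColor(g['image'],cv2.COLOR_RGB2GRAY)[v,340:354].tolist())
# catch region
for f in('top4','top6'):
  G=cv2.cvtColor(load(f)['image'],cv2.COLOR_RGB2GRAY)
  print(f); print(G[160:182,358:374:1])
"
```

```text
t 37.1 P [ 0.5294 -0.0928  0.1043] q [-0.412  0.164  2.115  0.902  0.439  0.31 ] F [ 1.7 -0.7  1.6] rot [-3.092 -0.661  0.081]
port P [-0.1117  0.0557  0.1043]
tool axes in port (cols)
 [[ 0.79   0.035  0.613]
 [ 0.003 -0.999  0.052]
 [ 0.614 -0.039 -0.789]]
(array([346.4, 346.1, 345.7, 345.7, 346.1, 346.1, 346.1, 346.4, 346.5,
       346.5, 346.5, 346.7]), np.float64(346.2277517564403))
(array([371.1, 371.1, 371.1, 371.2, 371.2, 371.3, 371.5, 371.3, 371.7,
       371.2, 371.2, 370.9]), np.float64(371.1889880952381))
(array([369.7, 370. , 369.8, 369.7, 370.1, 370.2, 369.9, 370.1, 370.2,
       370.4, 370.1, 370.3]), np.float64(370.0743534482759))
top5 180 [161, 162, 162, 161, 162, 163, 162, 148, 140, 141, 138, 146, 157, 164, 160, 158]
top5 183 [154, 155, 158, 155, 159, 155, 156, 148, 141, 142, 140, 141, 160, 169, 162, 155]
top5 186 [158, 155, 157, 152, 154, 155, 157, 154, 144, 138, 141, 137, 156, 166, 159, 154]
top6 180 [160, 158, 161, 160, 160, 152, 141, 135, 137, 140, 145, 150, 158, 162, 156, 152]
top6 183 [154, 154, 153, 152, 156, 150, 142, 138, 139, 141, 142, 146, 157, 161, 156, 
[... 2579 characters left out ...]
 138 138 138 145 153 157 160]
 [153 154 155 146 138 140 140 140 140 140 136 141 146 156 152 159]
 [152 150 155 143 136 139 138 139 139 138 138 139 149 152 156 158]
 [154 153 156 144 139 138 138 141 142 144 141 141 149 153 153 154]
 [154 155 156 151 148 143 146 152 158 159 154 153 156 155 152 153]
 [157 158 158 158 158 157 156 157 157 163 162 160 156 156 161 160]
 [152 153 155 152 151 150 152 156 159 160 156 144 145 139 152 159]
 [153 154 153 155 153 152 150 153 156 155 147 137 137 141 148 151]
 [153 154 153 152 155 156 154 156 159 155 140 139 137 139 141 151]
 [156 154 157 157 160 158 161 160 160 152 141 135 137 140 145 150]
 [158 156 158 158 158 160 158 158 157 153 141 135 141 138 147 153]]
```

```bash
python3 -c "
from w import *
t=fromport(-.0745,.064,.072);t2=fromport(-.016,.064,.032)
print(to(*(t-P)),to(*(t2-t)))
"
```

```text
t 37.1 P [ 0.5294 -0.0928  0.1043] q [-0.412  0.164  2.115  0.902  0.439  0.31 ] F [ 1.7 -0.7  1.6] rot [-3.092 -0.661  0.081]
port P [-0.1117  0.0557  0.1043]
tool axes in port (cols)
 [[ 0.79   0.035  0.613]
 [ 0.003 -0.999  0.052]
 [ 0.614 -0.039 -0.789]]
[ 9.6 -5.7 48.7] [21.7  3.6 67.4]
```

{"name": "apply_moves", "arguments": {
  "plan": [2, -1.5, 12, 0, 2.5, -1.5, 12, 0, 2.5, -1.5, 12, 0, 2.5, -1.5, 12, 0, 3, 0.5, 10, 0, 3, 0.5, 10, 0, 3, 0.5, 10, 0, 3, 0.5, 10, 0, 3, 0.5, 10, 0, 3, 0.5, 10, 0, 3, 0.5, 7, 0, 0, 0, 0, 0, 0, 0, 0, 0]
}}

```text
time_s: 38.4
ee_pos: [0.624, -0.0764, 0.0296]
eef_rot: [-3.09, -0.659, 0.08]
force: [-0.3, 1.0, 0.9]
grip_width: 0.0003
grip_force: 0.0
```

```bash
python3 -c "
from w import *
"
```

```text
t 38.4 P [ 0.624  -0.0764  0.0296] q [-0.299  0.476  1.914  1.104  0.311  0.178] F [-0.3  1.   0.9] rot [-3.09  -0.659  0.08 ]
port P [-0.0161  0.0648  0.0296]
tool axes in port (cols)
 [[ 0.791  0.035  0.611]
 [ 0.003 -0.999  0.053]
 [ 0.612 -0.04  -0.79 ]]
```

{"name": "apply_moves", "arguments": {
  "plan": [0, 5, 0, 0, 0, 4.5, 0, 0, 0, 0, 0, 0, 0, 0, 0, 0]
}}

```text
time_s: 38.8
ee_pos: [0.6251, -0.0862, 0.0295]
eef_rot: [-3.091, -0.659, 0.08]
force: [-0.0, -0.3, -0.4]
grip_width: 0.0002
grip_force: 0.0
```

{"name": "apply_moves", "arguments": {
  "plan": [0, 1, 0, 0, 0, 0, 0, 0]
}}

```text
time_s: 39.0
ee_pos: [0.6253, -0.0869, 0.0294]
eef_rot: [-3.091, -0.659, 0.08]
force: [-0.1, -0.2, 0.1]
grip_width: 0.0001
grip_force: 0.0
```

{"name": "apply_moves", "arguments": {
  "plan": [0, 1, 0, 0, 0, 0, 0, 0]
}}

```text
time_s: 39.2
ee_pos: [0.6254, -0.0879, 0.0293]
eef_rot: [-3.091, -0.659, 0.08]
force: [-0.1, 0.1, -1.0]
grip_width: 0.0007
grip_force: 0.0
```

{"name": "apply_moves", "arguments": {
  "plan": [0, 1, 0, 0, 0, 0, 0, 0]
}}

```text
time_s: 39.4
ee_pos: [0.6255, -0.089, 0.0293]
eef_rot: [-3.091, -0.659, 0.08]
force: [-0.3, 0.1, 0.4]
grip_width: 0.0004
grip_force: 0.0
```

{"name": "apply_moves", "arguments": {
  "plan": [0, 1, 0, 0, 0, 0, 0, 0]
}}

```text
time_s: 39.6
ee_pos: [0.6255, -0.0895, 0.0291]
eef_rot: [-3.09, -0.659, 0.08]
force: [-0.5, 3.1, 1.0]
grip_width: 0.0006
grip_force: 1.6
```

{"name": "apply_moves", "arguments": {
  "plan": [0, 1, 0, 0, 0, 0, 0, 0]
}}

```text
time_s: 39.8
ee_pos: [0.6256, -0.0899, 0.0291]
eef_rot: [-3.089, -0.659, 0.081]
force: [-0.9, 8.6, 3.0]
grip_width: -0.0
grip_force: 3.9
```

{"name": "apply_moves", "arguments": {
  "plan": [0, 1, 0, 0, 0, 0, 0, 0]
}}

```text
time_s: 40.0
ee_pos: [0.6256, -0.0905, 0.0291]
eef_rot: [-3.088, -0.659, 0.081]
force: [-1.7, 9.5, 3.8]
grip_width: 0.0005
grip_force: 4.9
```

{"name": "apply_moves", "arguments": {
  "plan": [0, 1, 0, 0, 0, 0, 0, 0]
}}

```text
time_s: 40.2
ee_pos: [0.6257, -0.0914, 0.0291]
eef_rot: [-3.088, -0.659, 0.081]
force: [-2.7, 10.3, 4.4]
grip_width: 0.001
grip_force: 5.3
```

{"name": "apply_moves", "arguments": {
  "plan": [0, 1, 0, 0, 0, 0, 0, 0]
}}

```text
time_s: 40.4
ee_pos: [0.6258, -0.0923, 0.0291]
eef_rot: [-3.088, -0.659, 0.081]
force: [-4.0, 11.5, 5.7]
grip_width: 0.0005
grip_force: 5.5
```

{"name": "apply_moves", "arguments": {
  "plan": [0, 1, 0, 0, 0, 1, 0, 0, 0, 0, 0, 0, 0, -3, 0, 0, 0, -6, 0, 0, 0, -6, 0, 0, 0, -3, 0, 0, -4, 0, -9, 0, -4, 0, -9, 0, -4, 0, -9, 0, -4, 0, -9, 0, -4, 0, -9, 0, -4, 0, -9, 0, -4, 0, -9, 0, -4, 0, -9, 0, 0, 0, -20, 0, 0, 0, -20, 0]
}}

```text
time_s: 42.1
ee_pos: [0.5302, -0.0912, 0.0988]
eef_rot: [-3.09, -0.658, 0.08]
force: [-0.1, -0.2, 0.9]
grip_width: 0.0003
grip_force: 0.0
```

{"name": "apply_moves", "arguments": {
  "plan": [0, 0, -30, 0, 0, 0, -30, 0, 0, 0, -30, 0, 0, 0, 0, 0, 0, 0, 0, 0]
}}

```text
time_s: 42.6
ee_pos: [0.4766, -0.1004, 0.1698]
eef_rot: [-3.092, -0.66, 0.08]
force: [0.5, -0.1, -0.8]
grip_width: 0.0002
grip_force: 0.0
```

```bash
python3 -c "
from w import *
a=snap('top','top7');b=load('top0')
G=cv2.cvtColor(a['image'],cv2.COLOR_RGB2GRAY)
for v in(180,183,186): print(G[v,362:378].tolist())
d=cv2.absdiff(a['image'],b['image']).max(2)
for n,(x0,x1,y0,y1) in dict(vial=(424,440,205,222),dish=(320,347,222,250),stick=(190,232,196,276)).items():
    k=d[y0:y1,x0:x1]; print(n,(k>25).mean().round(3))
for u in[(200,205),(223,270),(213,250),(205,220)]: print(dep(a,u).round(4),dep(b,u).round(4))
print(G[164,372:396].tolist(), G[152:178,384].tolist(), cv2.cvtColor(load('top3')['image'],cv2.COLOR_RGB2GRAY)[152:178,384].tolist())
"
```

```text
t 42.6 P [ 0.4766 -0.1004  0.1698] q [-0.495 -0.072  2.171  0.711  0.612  0.475] F [ 0.5 -0.1 -0.8] rot [-3.092 -0.66   0.08 ]
port P [-0.1649  0.0522  0.1698]
tool axes in port (cols)
 [[ 0.79   0.034  0.612]
 [ 0.003 -0.999  0.052]
 [ 0.613 -0.039 -0.789]]
[158, 161, 158, 158, 159, 152, 138, 137, 137, 136, 143, 149, 156, 157, 156, 150]
[151, 152, 152, 152, 156, 148, 141, 136, 138, 137, 138, 150, 156, 160, 151, 152]
[151, 150, 151, 155, 152, 152, 146, 136, 136, 141, 140, 148, 159, 162, 156, 154]
vial 0.0
dish 0.07
stick 0.022
[0.5741 0.3444 0.0117] [0.5739 0.3432 0.0168]
[0.4037 0.2785 0.0164] [0.4033 0.2795 0.0114]
[0.457  0.3011 0.0394] [0.4569 0.3014 0.0381]
[0.5345 0.3303 0.011 ] [0.5345 0.3295 0.0147]
[153, 162, 155, 150, 142, 169, 180, 169, 164, 165, 163, 165, 165, 165, 164, 165, 167, 180, 162, 155, 158, 153, 149, 150] [166, 158, 152, 148, 150, 159, 177, 158, 153, 159, 162, 162, 165, 169, 167, 161, 157, 177, 175, 148, 150, 150, 155, 161, 157, 149] [169, 163, 151, 155, 153, 169, 186, 160, 159, 165, 167, 167, 172, 173, 173, 163, 164, 180, 179, 151, 157, 161, 161, 162, 157, 162]
```

```bash
python3 -c "
from h import *
print(ctrl.hand_in())"
```

```text
the job is handed in; nothing more can be done
None
```

The job is handed in at about 42.6 s, with no verdict returned. The tin is in the chamber (centre at port x about 43 mm), the stick is flat back on the worktop, and the vial and dish look undisturbed. The gate was pushed to its end stop and rests at about 62 mm; the catch click is inferred from that rest position and the push forces, not seen. One risk: joint 6 twice read -2.554 rad against its -2.55 limit.

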